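# Pack out the specimen clamp with spacers and hold it shut

## Robot

A 6-joint arm with a two-finger parallel gripper is mounted at the origin on the work surface. World frame = base frame: x ahead of the robot, y to its left, z up, the work surface at z = 0. Lengths are in mm, angles in rad, forces in N, time in s.
With the tool pointing down it reaches from about 275 to 750 mm from the base axis. Payload 10.2 kg.
Tool frame: the origin (TCP) lies on the centre line of the jaws, within the pads' length; the fingertips stand 25 mm ahead of it and the grasp point (between the pads) lies 6 mm ahead of it; x points along the fingers, y is the direction in which the jaws open and shut, and the axes are right-handed (so a half turn about x gives the same grasp; the last joint's range is limited). The gripper opens to 88 mm and grips with 3 to 60 N. Pads are 18 mm wide; open, the fingers measure 123 mm over their backs; the gripper's body (75 mm by 187 mm) begins 45 mm behind the grasp point.
Start: joints at [1.112, 0.313, 1.498, -0, 1.331, -0.223], TCP at [122.664, 510.475, 263.72] pointing down, gripper open.
Joint ranges: [-2.94, 2.94], [-0.97, 2.17], [0.19, 2.56], [-1.23, 4.37], [0.02, 3.11], [-2.88, 2.88]. Speed limits (rad/s): [2.39, 2.39, 3.01, 3.14, 3.14, 3.14].

## Interface

Orientations are given as a rotation vector (axis times angle).
In Python, from cell import robot gives the robot as it stands.
- The arm moves only by the shell command python3 -m pendant 'ROWS'. ROWS is JSON, a list of rows, each a list of 3 entries, a list of its own where there are three numbers: the shift along the tool's x, y, z in cm, then the turn, a rotation vector about the tool's x, y, z in rad, then the gripper command: -1 is fully open, 1 is shut, values between are in proportion. A call has 1 to 8 rows; each row is the pose to reach, as a shift and turn from the pose measured when the call began, along the tool's axes at that moment; what a row does not reach only later rows make up. A row lasts 1/10 s, in which the tool goes at most 50 mm and 8.59 degrees, less where a joint would pass 70% of its speed; a pose out of reach is approached as far as the arm can. A call with a gripper value outside its range is refused whole. The fingers move at their own pace and stop on an object; the grip force is fixed at half the most. Time passes only in rows, so rows that repeat a pose let the fingers close. It gives the time, the measured TCP pose, the force and the opening at its end, in the units of the state.
- robot.observe(): the state, without advancing time (a new reading comes with each control period).
- robot.grab_frame(name): name is "scene" or "top" or "wrist"; returns (picture, depth): 400x640x3 uint8, blue, green, red; 400x640 float32, mm along the optical axis (not along the pixel's ray), 0 where there is no reading.
- robot.camera_params(name): a dict with "fx", "fy", "cx", "cy" (pixels), "R" (3x3) and "t" (3): a world point X has camera coordinates R X + t; the wrist camera has in their place "T_tool_cam" (4x4, takes a point from camera to tool coordinates, whose origin is the TCP and whose axes are the tool frame's). Camera axes: x right, y down, z forward; pixel columns grow to the right and rows downward; lengths in mm; the calibration is good to about 2 mm. A picture is of the moment at which its call begins: read the wrist's pose just before it. camera_params takes no time and is no camera call.
- robot.sign_off(): hands the job in, once; it reports no verdict.
The state is a dict: "time": time; "qpos": joint angles; "qvel": joint speeds; "effort": joint torques, N m; "position": TCP position; "eef_rot": TCP orientation; "wrist_force": force on the tool from outside, world axes, zero at the start; "torque": the same for the moment, N m; "finger_gap": opening from 0.0 (shut) to 1.0 (fully open).
Only numpy, scipy, OpenCV 4.12 (cv2) and the standard library are available. Lean on these libraries where they do the work, as an engineer would, in place of code of your own. Each camera call takes 0.05 s, during which the arm holds its last target.

## Task

The clamp's sprung jaw has too short a stroke to reach the white specimen block standing against the stop. Take spacer plates from their rack and stand them upright on the clamp's bed, squarely side by side in the gap between block and jaw, as many as it takes until pushing the jaw in pinches the whole stack tight against the stop before the jaw runs out of travel. Finish while still pushing the jaw firmly, holding the stack tight (the jaw springs back if let go); leave the spacers you do not need in the rack, and leave the jar, the label roll and the slide box where they are.

Things in the scene. Friction and masses are not known exactly. Their poses are not given: they have to be found in the camera images.
- clamp: fixed grey clamp bed, 200 (its x) x 70 (its y) x 15 mm high; origin at the centre of its underside, so the bed's top is 15 mm above it. Its x axis runs along the bed from the jaw (at -x) to the stop (at +x); jaw, block and stop sit on its centre line. Nothing stands beside them
- jaw (a joint): travel of the sprung steel jaw along the clamp's +x, in m: 0 = sprung fully back (the start), 0.018 = end of travel. Its flat face, 34 wide and 30 mm high above the bed, stands at x = -40 mm in the clamp's frame at 0; its body is 25 mm long. The spring pushes back with 1.2 N at 0, 3.4 N at the end of travel. To move it, push its push plate from behind (see jaw_back)
- jaw_back (a point): middle of the rear (-x) face of the jaw's upright push plate, 55 mm above the bed; the plate, 12 thick and 34 mm wide, rises to 66 mm above the bed at the jaw's rear. The point lies at x = -77 mm in the clamp's frame when the jaw is back and moves with the jaw. Behind it the bed is bare
- stop: fixed dark steel stop on the bed, 20 (x) x 34 (y) x 30 mm high, parallel to the clamp; origin at the centre of its underside, on the bed. Set at a different place along the bed each time
- block: loose white specimen block, 30 x 30 x 28 mm high, standing on the bed against the stop's -x face; origin at the centre of its underside. The gap from its face to the jaw's at the start is 21 to 40 mm, filled by one or two spacers
- rack: fixed grey spacer rack, 140 (its x) x 62 (its y) x 20 mm high, origin at the centre of its underside, with four pockets in a row along its x, 32 mm apart, each 14 deep and 2 mm wider than a spacer, floor 6 mm above its underside; a spacer stands in each, 50 mm of it above the rack
- spacer1: plain aluminium spacer plate, 12 thick (its x) x 40 wide (its y) x 64 mm tall (its z), 80 g or so; stands on edge in a rack pocket; origin at the centre of its underside. All four spacers are alike
- spacer2: plain aluminium spacer plate, 12 thick (its x) x 40 wide (its y) x 64 mm tall (its z), 80 g or so; stands on edge in a rack pocket; origin at the centre of its underside. All four spacers are alike
- spacer3: plain aluminium spacer plate, 12 thick (its x) x 40 wide (its y) x 64 mm tall (its z), 80 g or so; stands on edge in a rack pocket; origin at the centre of its underside. All four spacers are alike
- spacer4: plain aluminium spacer plate, 12 thick (its x) x 40 wide (its y) x 64 mm tall (its z), 80 g or so; stands on edge in a rack pocket; origin at the centre of its underside. All four spacers are alike
- jar: bystander: white jar with red cap, 60 across, 75 mm high; origin under its centre
- label_roll: bystander: standing roll of paper labels, 70 across, 45 mm high; origin under its centre
- slide_box: bystander: flat blue slide box, 85 x 55 x 32 mm; origin under its centre

How it is judged (in metres and radians):
At the end, for the whole second after the job is handed in: Robot pushes the jaw (3 N); jaw (in over 2 mm, at rest) presses a spacer, block presses the stop (2 N each). Block upright at the stop (8 mm sideways). Each spacer upright on the bed (0.12 rad; 10 mm off centre line, 0.15 rad off square) or still in its pocket (20 mm) (contact force between block and stop above 2 N and (contact force between jaw and spacer1 above 2 N or contact force between jaw and spacer2 above 2 N or contact force between jaw and spacer3 above 2 N or contact force between jaw and spacer4 above 2 N) and contact force between any of the fingers, the arm and jaw above 3 N and value of joint jaw above 0.002 m and velocity of joint jaw between -0.01 and 0.01 m/s and ((x of spacer1 in the frame of clamp between -0.045 and 0.035 m and y of spacer1 in the frame of clamp between -0.01 and 0.01 m and z of spacer1 in the frame of clamp between 0.012 and 0.019 m and angle between spacer1's own z axis and vertical below 0.12 rad and angle between the x axis of spacer1 and the x axis of clamp, either way round below 0.15 rad) or (distance of spacer1 from where it was at the start of the episode below 0.02 m and angle between spacer1's own z axis and vertical below 0.25 rad)) and ((x of spacer2 in the frame of clamp between -0.045 and 0.035 m and y of spacer2 in the frame of clamp between -0.01 and 0.01 m and z of spacer2 in the frame of clamp between 0.012 and 0.019 m and angle between spacer2's own z axis and vertical below 0.12 rad and angle between the x axis of spacer2 and the x axis of clamp, either way round below 0.15 rad) or (distance of spacer2 from where it was at the start of the episode below 0.02 m and angle between spacer2's own z axis and vertical below 0.25 rad)) and ((x of spacer3 in the frame of clamp between -0.045 and 0.035 m and y of spacer3 in the frame of clamp between -0.01 and 0.01 m and z of spacer3 in the frame of clamp between 0.012 and 0.019 m and angle between spacer3's own z axis and vertical below 0.12 rad and angle between the x axis of spacer3 and the x axis of clamp, either way round below 0.15 rad) or (distance of spacer3 from where it was at the start of the episode below 0.02 m and angle between spacer3's own z axis and vertical below 0.25 rad)) and ((x of spacer4 in the frame of clamp between -0.045 and 0.035 m and y of spacer4 in the frame of clamp between -0.01 and 0.01 m and z of spacer4 in the frame of clamp between 0.012 and 0.019 m and angle between spacer4's own z axis and vertical below 0.12 rad and angle between the x axis of spacer4 and the x axis of clamp, either way round below 0.15 rad) or (distance of spacer4 from where it was at the start of the episode below 0.02 m and angle between spacer4's own z axis and vertical below 0.25 rad)) and y of block in the frame of stop between -0.008 and 0.008 m and z of block in the frame of stop between -0.003 and 0.003 m and angle between block's own z axis and vertical below 0.1 rad); the arm keeps its last pose, push and grip.
It fails at once if the jar is pushed away (over 30 mm) (distance of jar from where it was at the start of the episode above 0.03 m).
It fails at once if the label roll is pushed away (over 30 mm) (distance of label_roll from where it was at the start of the episode above 0.03 m).
It fails at once if the slide box is pushed away (over 30 mm) (distance of slide_box from where it was at the start of the episode above 0.03 m).
It also fails if it takes over 67 s, if anything falls off the work surface, if the arm or the gripper's body presses on something with over 40 N, if the wrist force passes 120 N, or if a joint passes its speed limit or range.

## Working session

There is one attempt and no reset: what is moved stays moved. The work goes in short steps, Python scripts to look and compute and a shell command to move; the robot and the scene stay as the last step left them, time stands still between calls to the robot, and variables do not carry over. Pictures are saved under pics/ and viewed, and the job is handed in when it is done.

```bash
ls; mkdir -p pics; python3 - <<'E'
from cell import robot
import cv2,numpy as np
print(robot.observe())
for n in ("scene","top","wrist"):
    p,d=robot.grab_frame(n); cv2.imwrite(f"pics/{n}0.png",p); np.save(f"pics/{n}0.npy",d); print(n,robot.camera_params(n))
E
```

```text
pics
{'time': 0.0, 'qpos': array([ 1.11161593e+00,  3.13414603e-01,  1.49842647e+00, -3.53356740e-06,
        1.33102420e+00, -2.23399377e-01]), 'qvel': array([-0.00010832,  0.00035508,  0.0009766 ,  0.00188887,  0.00031389,
       -0.00047702]), 'effort': array([ 1.36863830e-03, -4.02205038e+01, -2.52272290e+01,  6.95295632e-02,
        3.52570263e-02, -1.75718483e-04]), 'position': array([122.55361063, 510.26928071, 263.18316609]), 'eef_rot': array([ 0.18416995,  1.56328158, -0.18605917]), 'wrist_force': array([ 0.65011296, -0.04361731, -0.22897712]), 'torque': array([-0.00045839, -0.00962934, -0.04294161]), 'finger_gap': 1.0030017585578184}
scene {'fx': 455.69271176658333, 'fy': 455.69271176658333, 'cx': 323.1327850037664, 'cy': 206.64340726258715, 'R': array([[ 0.33263765,  0.94301505,  0.00864898],
       [ 0.7479533 , -0.25822376, -0.61146247],
       [-0.57438494,  0.20986447, -0.79122616]]), 't': array([-180.65021362, -327.02983195, 1420.41560551])}
top {'fx': 483.19430254654293, 'fy': 483.19430254654293, 'cx': 316.7271737996096, 'cy': 201.33467878584403, 'R': array([[-0.02599288, -0.99951781,  0.01698553],
       [-0.98221942,  0.02237543, -0.18639838],
       [ 0.18592844, -0.02152855, -0.98232741]]), 't': array([  18.02201478,  528.4968578 , 1243.22634256])}
wrist {'fx': 343.1657412127608, 'fy': 343.1657412127608, 'cx': 321.2382959341046, 'cy': 200.51866593225537, 'T_tool_cam': array([[-1.77536109e-04, -3.22669919e-01,  9.46511538e-01,
        -1.20913280e+02],
       [ 9.99999850e-01, -5.47725939e-04,  8.46686178e-07,
        -1.38281059e+00],
       [ 5.18155721e-04,  9.46511396e-01,  3.22669967e-01,
        -8.47059942e+01],
       [ 0.00000000e+00,  0.00000000e+00,  0.00000000e+00,
         1.00000000e+00]])}
```

View pics/scene0.png

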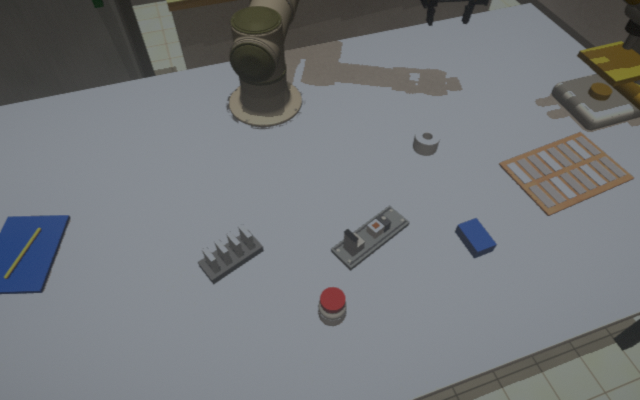

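View pics/top0.png

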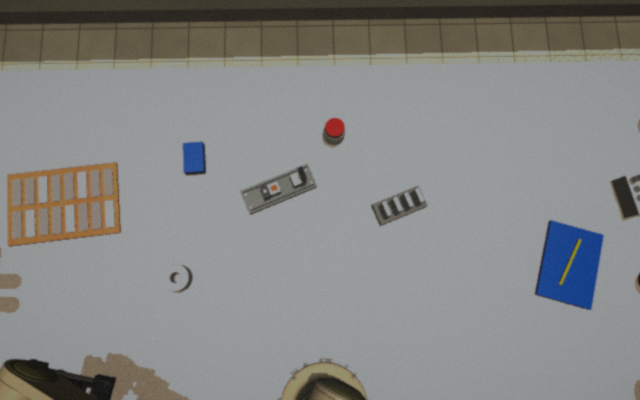

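View pics/wrist0.png

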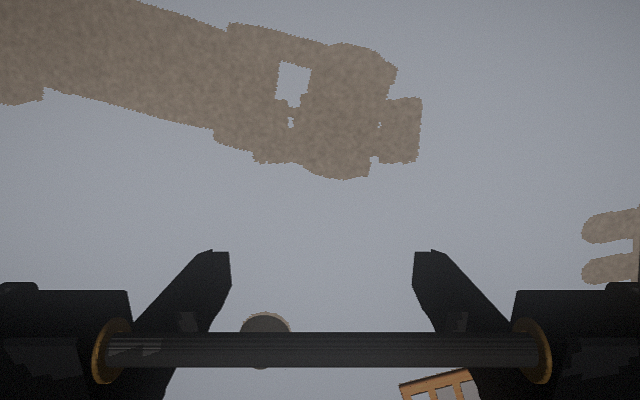

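The scene view shows the clamp around (371,237) and the rack around (231,253). In the top view the clamp is at about (279,189), with its jaw at the right end near (300,178) and the block and stop on the left. The rack is at about (399,205), the jar at (335,130), the roll at (179,278) and the box at (194,158).

```bash
cat > h.py <<'E'
from cell import robot
import numpy as np, cv2
from scipy.spatial.transform import Rotation as Ro
def pose(n,o=None):
    c=robot.camera_params(n)
    if n!='wrist':
        R=np.array(c['R']);return c,R.T,-R.T@np.array(c['t'])
    Rt=Ro.from_rotvec(o['eef_rot']).as_matrix();T=np.array(c['T_tool_cam'])
    return c,Rt@T[:3,:3],Rt@T[:3,3]+np.array(o['position'])
def ray(P,uv):
    c,R,t=P
    uv=np.atleast_2d(uv).astype(float)
    d=np.c_[(uv[:,0]-c['cx'])/c['fx'],(uv[:,1]-c['cy'])/c['fy'],np.ones(len(uv))]
    return t,d@R.T
def plane(P,uv,z):
    t,d=ray(P,uv); s=(z-t[2])/d[:,2]; return t+d*s[:,None]
def depthpts(P,d):
    v,u=np.mgrid[0:400,0:640]; uv=np.c_[u.ravel(),v.ravel()]
    t,r=ray(P,uv); return (t+r*d.reshape(-1,1)).reshape(400,640,3)
def proj(P,X):
    c,R,t=P; p=(np.atleast_2d(X)-t)@R
    return np.c_[c['fx']*p[:,0]/p[:,2]+c['cx'],c['fy']*p[:,1]/p[:,2]+c['cy']]
E
python3 - <<'E'
from h import *
for n,b in (('top',(230,150,440,240)),('scene',(190,190,420,285))):
    p=cv2.imread(f'pics/{n}0.png');x0,y0,x1,y1=b
    cv2.imwrite(f'pics/{n}0z.png',cv2.resize(p[y0:y1,x0:x1],None,fx=3.4,fy=3.4,interpolation=cv2.INTER_CUBIC))
P=pose('top')
for nm,uv in dict(clamp=(279,189),jaw=(300,178),block=(272,188),rack=(399,205),jar=(335,130),roll=(179,278),box=(194,158)).items():
    print(nm,plane(P,uv,15).round(0),depthpts(P,np.load('pics/top0.npy'))[uv[1],uv[0]].round(0))
E
```

```text
clamp [[572. 107.  15.]] [567. 106.  41.]
jaw [[602.  49.  15.]] [595.  49.  43.]
block [[576. 127.  15.]] [569. 125.  43.]
rack [[ 520. -222.   15.]] [ 511. -212.   66.]
jar [[740. -53.  15.]] [718. -49.  76.]
roll [[337. 375.  15.]] [337. 380.  -3.]
box [[666. 343.  15.]] [661. 339.  30.]
```

View pics/top0z.png

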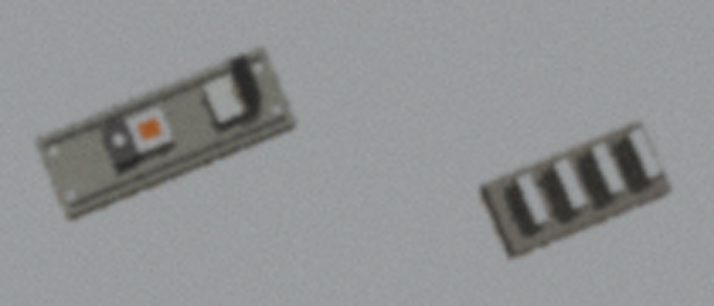

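View pics/scene0z.png

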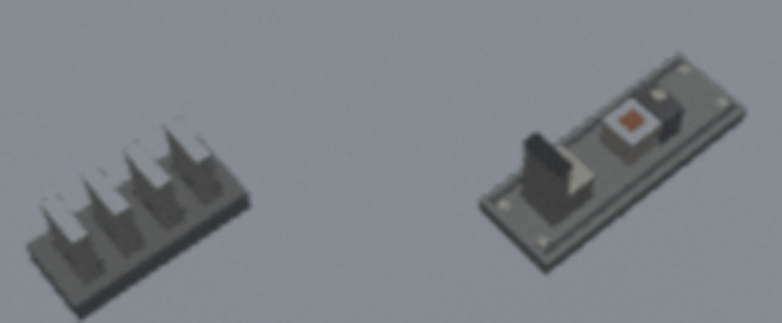

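```bash
python3 - <<'E'
from h import *
P=pose('top')
for nm,c,z in (('clamp',[(40,140),(262,50),(295,125),(70,215)],15),('rack',[(483,187),(640,125),(668,187),(512,255)],20)):
    X=plane(P,np.array(c)/3.4+[230,150],z); 
    print(nm,X.mean(0).round(),[np.linalg.norm(X[i]-X[i-1]).round() for i in range(4)])
    d=(X[0]+X[3]-X[1]-X[2]); print(np.arctan2(d[1],d[0]))
o=robot.observe();print(Ro.from_rotvec(o['eef_rot']).as_matrix().round(3))
E
```

```text
clamp [573. 107.  15.] [np.float64(67.0), np.float64(195.0), np.float64(68.0), np.float64(195.0)]
1.9411985772665745
rack [ 518. -222.   20.] [np.float64(59.0), np.float64(139.0), np.float64(55.0), np.float64(139.0)]
1.9408157761521498
[[-0.     0.234  0.972]
 [-0.001  0.972 -0.234]
 [-1.    -0.001 -0.   ]]
```

```bash
python3 -m pendant '[[[0,-24.8,50.6],[0.965,0,0],-1],[[0,-24.8,50.6],[0.965,0,0],-1],[[0,-24.8,50.6],[0.965,0,0],-1],[[0,-24.8,50.6],[0.965,0,0],-1],[[0,-24.8,50.6],[0.965,0,0],-1],[[0,-24.8,50.6],[0.965,0,0],-1],[[0,-24.8,50.6],[0.965,0,0],-1],[[0,-24.8,50.6],[0.965,0,0],-1]]'
```

```text
time: 0.95
position: [431.9, 253.6, 263.5]
eef_rot: [0.933, 1.361, -0.935]
wrist_force: [-0.1, 0.8, 0.5]
finger_gap: 1.0
```

```bash
python3 - <<'E'
from h import *
o=robot.observe();R=Ro.from_rotvec(o['eef_rot']).as_matrix()
print(o['time'],o['position'],R.round(3),o['qpos'])
print((R.T@(np.array([556,150,263])-o['position'])/10).round(2), -1.2-np.arctan2(R[1,2],R[0,2]))
E
```

```text
0.95 [431.94785185 253.63992578 263.4966184 ] [[-0.001  0.933  0.36 ]
 [-0.001  0.36  -0.933]
 [-1.    -0.001  0.001]] [ 2.96914624e-01  2.60367370e-01  1.56817880e+00 -6.21316495e-04
  1.31376878e+00 -7.08160162e-02]
[ 0.05  7.85 14.13] 0.002907317363449513
```

```bash
python3 -m pendant '[[[2,7.9,14.1],[0,0,0],-1],[[2,7.9,14.1],[0,0,0],-1],[[2,7.9,14.1],[0,0,0],-1],[[2,7.9,14.1],[0,0,0],-1],[[2,7.9,14.1],[0,0,0],-1]]'
cat > snap.py <<'E'
import sys,pickle
from h import *
k=sys.argv[1]
o=robot.observe();p,d=robot.grab_frame('wrist')
cv2.imwrite(f'pics/w{k}.png',p);pickle.dump((o,p,d),open(f'pics/w{k}.pkl','wb'));print(o['time'],o['position'].round(1),o['eef_rot'].round(3),o['wrist_force'].round(1))
E
python3 snap.py 1
```

```text
time: 1.45
position: [557.0, 149.3, 242.5]
eef_rot: [0.935, 1.362, -0.938]
wrist_force: [-0.3, 0.6, 0.6]
finger_gap: 1.005
1.45 [557.  149.3 242.5] [ 0.935  1.362 -0.938] [-0.3  0.6  0.6]
```

View pics/w1.png

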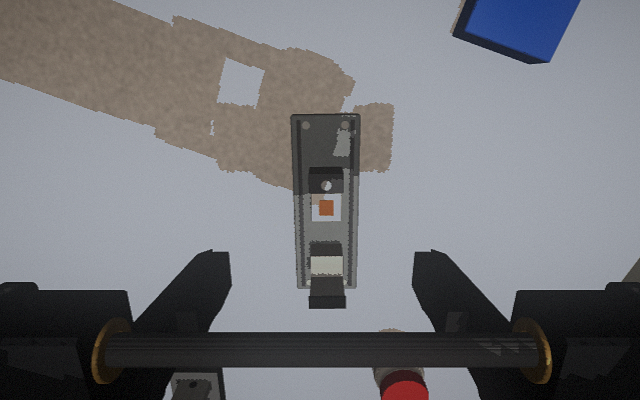

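```bash
python3 - <<'E'
import cv2
p=cv2.imread('pics/w1.png')[105:315,270:380]
cv2.imwrite('pics/w1z.png',cv2.resize(p,None,fx=2.85*1.0,fy=2.85,interpolation=cv2.INTER_CUBIC))
p=cv2.imread('pics/w1.png')[160:315,290:365]
g=cv2.convertScaleAbs(p,alpha=1.6,beta=20)
cv2.imwrite('pics/w1z.png',cv2.resize(g,None,fx=3.87,fy=3.87,interpolation=cv2.INTER_CUBIC))
E
```

```text
(no output)
```

View pics/w1z.png

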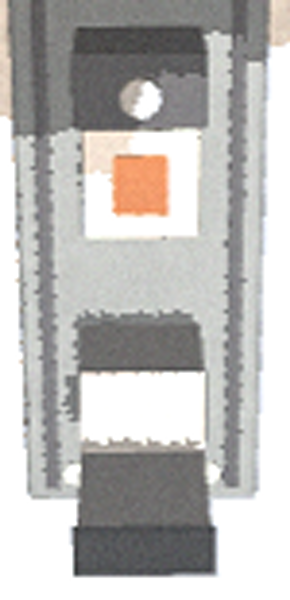

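```bash
python3 - <<'E'
from h import *
import pickle
o,p,d=pickle.load(open('pics/w1.pkl','rb'))
P=pose('wrist',o)
X=depthpts(P,d)
for v in range(110,312,4):
    print(v,d[v,326].round(),X[v,326].round(1),p[v,326])
E
```

```text
110 353.0 [539.3 204.3  -0.7] [104 115 125]
114 344.0 [540.3 201.3  10.1] [38 39 39]
118 340.0 [541.5 198.1  15.1] [65 71 69]
122 341.0 [542.9 194.5  15.3] [66 66 69]
126 344.0 [544.4 190.7  14.1] [68 68 72]
130 344.0 [545.8 187.1  14.8] [72 76 74]
134 346.0 [547.2 183.4  14.5] [72 76 74]
138 346.0 [548.6 179.7  15.2] [69 71 74]
142 348.0 [550.1 175.9  14.7] [71 76 75]
146 348.0 [551.5 172.4  16.4] [68 71 71]
150 351.0 [553.1 168.3  15. ] [68 70 70]
154 351.0 [554.5 164.6  15.8] [67 68 71]
158 352.0 [556.  160.8  15.9] [59 63 63]
162 355.0 [557.6 156.6  14.5] [65 67 68]
166 355.0 [559.  153.   16.1] [57 58 56]
170 340.0 [559.  152.6  32. ] [37 35 36]
174 327.0 [559.  152.1  45.7] [45 44 49]
178 328.0 [560.5 148.4  45.7] [50 51 51]
182 324.0 [561.3 146.1  51. ] [120 121 123]
186 326.0 [562.8 142.2  50.4] [171 168 164]
190 326.0 [564.1 138.8  51.4] [143 142 140]
194 337.0 [566.6 132.5  42.7] [179 170 165]
198 338.0 [568.1 128.7  43. ] [177 166 161]
202 338.0 [569.5 125.   43.5] [ 58  89 145]
206 339.0 [570.9 121.3  44.2] [ 55  85 142]
210 341.0 [572.5 117.2  43.7] [ 53  85 139]
214 343
[... 371 characters left out ...]
 [52 51 54]
250 368.0 [590.8  70.5  31.9] [49 51 53]
254 359.0 [590.6  70.6  41.5] [50 51 54]
258 356.0 [591.3  68.6  46.2] [155 164 158]
262 358.0 [593.1  64.   45.7] [153 162 159]
266 359.0 [594.9  59.4  45.4] [151 161 159]
270 361.0 [596.6  55.1  45.5] [151 159 158]
274 362.0 [598.3  50.7  45.7] [107 113 118]
278 361.0 [599.5  47.6  48.1] [54 53 55]
282 354.0 [599.4  47.4  55.6] [55 56 59]
286 347.0 [599.4  47.3  62.8] [53 54 53]
290 340.0 [599.3  47.5  70.2] [57 55 55]
294 334.0 [599.3  47.1  76.5] [59 61 60]
298 330.0 [599.7  46.1  81.5] [39 38 39]
302 330.0 [601.   42.6  82.6] [43 43 44]
306 332.0 [602.8  37.9  82. ] [46 44 43]
310 430.0 [ 6.271e+02 -2.250e+01  4.000e-01] [174 166 162]
```

The wrist view looks down the clamp from the stop end: stop top at rows 175-193, block top 195-221, jaw front face 242-256, and push plate 276-308, all centred near column 326. The depth heights (bed 15, block 43.5, jaw 45.5, plate 82) agree with the text. Next I'll compute the clamp frame and the gap.

```bash
python3 - <<'E'
from h import *
import pickle
o,p,d=pickle.load(open('pics/w1.pkl','rb'))
P=pose('wrist',o); X=depthpts(P,d)
# bed mask from depth : z>8 within clamp zone
m=(X[...,2]>8); m[:108]=0;m[312:]=0;m[:,:285]=0;m[:,370:]=0
c=max(cv2.findContours(m.astype(np.uint8),0,1)[0],key=cv2.contourArea)
rows=np.arange(120,240)
L=np.array([[np.where(m[v])[0].min()-.5,v] for v in rows]);Rr=np.array([[np.where(m[v])[0].max()+.5,v] for v in rows])
L3=plane(P,L,15);R3=plane(P,Rr,15)
def line(Q): 
    vx,vy,x,y=cv2.fitLine(Q[:,:2].astype(np.float32),cv2.DIST_HUBER,0,.01,.01).ravel(); s=np.sign(vy); return np.array([vx,vy])*s,np.array([x,y])
a,qa=line(L3);b,qb=line(R3)
print('angles',np.arctan2(a[1],a[0]),np.arctan2(b[1],b[0]))
u=a+b;u/=np.linalg.norm(u);n=np.array([-u[1],u[0]])
ya,yb=n@qa,n@qb;print('width',ya-yb);yc=(ya+yb)/2
ang=np.arctan2(u[1],u[0])
# faces along u
def s(v,c=326): return X[v,c,:2]@u
jf=np.median([X[v,c,:2]@u for v in range(245,255) for c in range(315,338)])
be=plane(P,[[326,221.3]],43.5)[0]; bt=plane(P,[[326,194]],43.5)[0]
print('jaw face s',jf,'blockface',be[:2]@u,'block far',bt[:2]@u,'gap',be[:2]@u-jf)
org=u*(jf+40)+n*yc
print('clamp origin',org,'ang',ang)
e=plane(P,[[326,114]],15)[0][:2]@u-jf-40; print('far end',e)
o_=np.argwhere((X[...,2]>38)&(X[...,2]<48)&m)
for nm,(lo,hi) in dict(block=(197,219),jaw=(258,272),stop=(177,190),plate=(298,306)).items():
    q=X[lo:hi][m[lo:hi]&(X[lo:hi,:,2]>35)][:,:2]; y=q@n-yc; x=q@u-jf-40; print(nm,'y',np.percentile(y,[1,99]).round(1),'x',np.percentile(x,[1,99]).round(1))
np.save('clamp.npy',[*org,ang])
# brightness profile at rows for block edge
g=p[215:226,318:334].mean((1,2)); print(g.round())
E
```

```text
angles 1.9465032 1.9472535
width 69.63806
jaw face s -151.1313070053817 blockface -113.44354182782517 block far -84.6161527231354 gap 37.68776517755653
clamp origin [576.26535557 108.07192537] ang 1.9468783
far end 100.3485259607541
block y [-14.9  14.8] x [  0.7 129. ]
jaw y [-16.2  16.3] x [-58.6 129. ]
stop y [-16.5  16.4] x [ 31.8 129. ]
plate y [-17.2  17.4] x [-74.1 -64.9]
[123. 169. 166. 166. 166. 168. 128. 113. 114. 116. 115.]
```

The gap is about 38 mm, so two spacers are needed: 38-24 = 14, under 18, while one would leave 26. Next I'll look at the rack from two wrist positions.

```bash
python3 -m pendant '[[[3,-17,28.6],[0,0,0],-1],[[3,-17,28.6],[0,0,0],-1],[[3,-17,28.6],[0,0,0],-1],[[3,-17,28.6],[0,0,0],-1],[[3,-17,28.6],[0,0,0],-1],[[3,-17,28.6],[0,0,0],-1],[[3,-17,28.6],[0,0,0],-1],[[3,-17,28.6],[0,0,0],-1]]'; python3 snap.py 2
```

```text
time: 2.3
position: [499.0, -178.6, 213.5]
eef_rot: [0.935, 1.361, -0.938]
wrist_force: [-0.7, 0.8, -0.2]
finger_gap: 1.0
2.3 [ 499.  -178.6  213.5] [ 0.935  1.361 -0.938] [-0.7  0.8 -0.2]
```

View pics/w2.png

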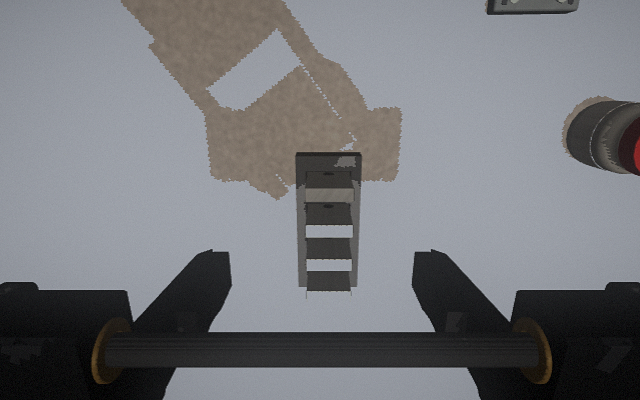

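The rack shows at columns 296-361. The spacer fronts (dark) start at rows 171, 203, 238 and 272, and the light tops are at 188-203, 224-238, 260-272 and about 291-303.

```bash
cat > rack.py <<'E'
from h import *
import pickle,sys
def tops(k):
    o,p,d=pickle.load(open(f'pics/w{k}.pkl','rb'))
    P=pose('wrist',o); X=depthpts(P,d)
    m=((X[...,2]>64)&(X[...,2]<76)&(d>0)); m[:,:240]=0;m[:,410:]=0
    m[320:]=0
    m=cv2.morphologyEx(m.astype(np.uint8),cv2.MORPH_OPEN,np.ones((3,3)))
    n,l,st,ce=cv2.connectedComponentsWithStats(m)
    out=[]
    for i in range(1,n):
        if st[i,4]<150: continue
        q=X[l==i]; z=np.median(q[:,2]); r=cv2.minAreaRect(q[:,:2].astype(np.float32)); b=cv2.boxPoints(r)
        e=[b[1]-b[0],b[2]-b[1]]; e=max(e,key=np.linalg.norm); a=np.arctan2(e[1],e[0])%np.pi
        print(st[i],'z',z.round(1),'c',np.array(r[0]).round(1),'size',np.round(r[1],1),'long ang',a.round(3),'+90',(a+np.pi/2).round(3))
        out.append((ce[i],r[0],z))
    return P,out
if __name__=='__main__': tops(sys.argv[1])
E
python3 rack.py 2
python3 - <<'E'
from h import *
import pickle
o,p,d=pickle.load(open('pics/w2.pkl','rb'))
P=pose('wrist',o); X=depthpts(P,d)
for v in range(166,312,3): print(v,X[v,328].round(1),p[v,328])
E
```

```text
[305 186  49  16 762] z 69.7 c [ 504.2 -178.4] size [39.2 12.2] long ang 0.369 +90 1.939
[306 222  47  16 726] z 69.7 c [ 515.8 -208.2] size [39.  12.4] long ang 0.364 +90 1.934
[306 256  46  15 670] z 69.6 c [ 526.9 -238.1] size [39.5 12.2] long ang 0.363 +90 1.933
[307 287  44  15 630] z 69.5 c [ 538.6 -267.8] size [39.1 12.5] long ang 0.364 +90 1.935
166 [ 499.8 -167.2   20.1] [57 58 60]
169 [ 500.8 -169.9   20.1] [52 54 58]
172 [ 502.1 -173.1   17.8] [41 42 43]
175 [ 501.8 -172.8   30.7] [46 47 51]
178 [ 501.9 -173.5   38.5] [54 56 56]
181 [ 501.7 -173.5   48.9] [52 55 57]
184 [ 501.5 -173.4   58.5] [52 57 58]
187 [ 501.5 -173.6   66.7] [47 51 51]
190 [ 501.9 -174.8   70.9] [101 110 113]
193 [ 503.  -177.7   69.2] [103 109 112]
196 [ 503.8 -179.9   69.9] [ 99 105 109]
199 [ 504.7 -182.1   70.5] [102 108 114]
202 [ 512.7 -200.4   20.2] [54 56 57]
205 [ 513.5 -202.7   21.9] [33 35 36]
208 [ 513.4 -202.8   30.2] [50 51 52]
211 [ 513.4 -203.1   37.5] [51 52 54]
214 [ 513.3 -203.1   45.4] [51 52 55]
217 [ 513.3 -203.3   52.2] [56 58 58]
220 [ 513.  -203.1   59.9] [56 59 59]
223 [ 513.
[... 474 characters left out ...]
.6   69.4] [127 138 143]
262 [ 525.6 -235.8   70.3] [167 158 156]
265 [ 526.6 -238.6   70.2] [168 158 154]
268 [ 527.7 -241.2   70.4] [167 161 157]
271 [ 536.4 -262.1   37. ] [50 50 52]
274 [ 536.6 -262.9   41.2] [62 62 63]
277 [ 536.6 -263.2   46.3] [59 60 60]
280 [ 536.4 -262.8   52.3] [56 58 58]
283 [ 536.2 -262.6   57.9] [58 58 60]
286 [ 536.2 -262.8   62.5] [61 60 61]
289 [ 536.2 -263.    67.1] [58 56 57]
292 [ 536.7 -264.5   69.4] [166 159 152]
295 [ 537.8 -267.2   69.7] [165 157 153]
298 [ 539.2 -270.8   68.8] [168 160 155]
301 [ 540.  -272.9   70.1] [168 161 157]
304 [ 560.8 -323.3   -1.5] [164 159 155]
307 [ 561.4 -325.1    1.4] [166 160 155]
310 [ 563.6 -330.5   -0.9] [167 157 154]
```

Tops measure z 69.7 (70 expected), 39x12 mm, at 32 mm pitch, so they match the text. I'll come down part way over the nearest spacer and check again from that second viewpoint.

```bash
python3 -m pendant '[[[8,0.5,0.2],[0,0,0],-0.4],[[8,0.5,0.2],[0,0,0],-0.4],[[8,0.5,0.2],[0,0,0],-0.4],[[8,0.5,0.2],[0,0,0],-0.4]]'; python3 snap.py 3; python3 rack.py 3
```

```text
time: 2.75
position: [505.3, -175.4, 135.0]
eef_rot: [0.933, 1.362, -0.934]
wrist_force: [0.1, 0.3, 0.3]
finger_gap: 0.699
2.75 [ 505.3 -175.4  135. ] [ 0.933  1.362 -0.934] [0.1 0.3 0.3]
[ 287  224   67   22 1418] z 69.7 c [ 504.4 -178.4] size [39.9 12.5] long ang 0.361 +90 1.931
[ 288  270   64   22 1330] z 69.6 c [ 515.7 -208.4] size [39.8 13.7] long ang 0.358 +90 1.929
[290 313  60   7 397] z 67.5 c [ 525.  -232.9] size [39.2  3. ] long ang 0.351 +90 1.921
```

View pics/w3.png

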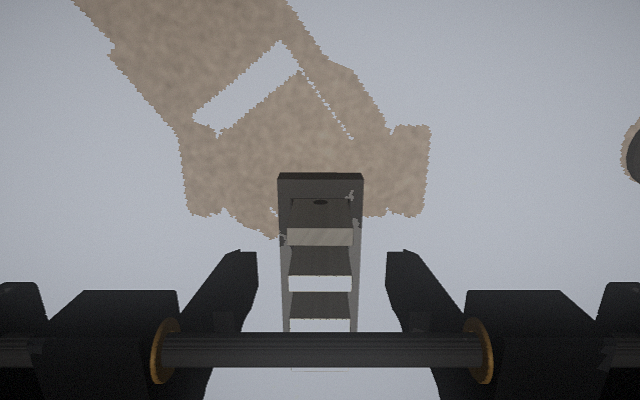

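The second view puts the spacer at (504.4,-178.4, 69.7), agreeing with the first to 0.2 mm. Its top is at rows 228-246, between the fingers. Descending to grasp.

```bash
python3 -m pendant '[[[4,-0.2,0.25],[0,0,0],-0.4],[[7.5,-0.2,0.25],[0,0,0],-0.4],[[7.5,-0.2,0.25],[0,0,0],-0.4],[[7.5,-0.2,0.25],[0,0,0],-0.4],[[7.5,-0.2,0.25],[0,0,0],1],[[7.5,-0.2,0.25],[0,0,0],1],[[7.5,-0.2,0.25],[0,0,0],1],[[7.5,-0.2,0.25],[0,0,0],1]]'; python3 - <<'E'
from h import *
o=robot.observe();print(o)
E
```

```text
time: 3.6
position: [505.3, -179.4, 61.9]
eef_rot: [0.933, 1.357, -0.934]
wrist_force: [-0.1, -0.2, 7.6]
finger_gap: 0.453
{'time': 3.6, 'qpos': array([-5.59467558e-01,  5.81566410e-01,  1.67990760e+00, -1.08186258e-03,
        8.76560925e-01, -9.26691032e-01]), 'qvel': array([ 0.00027933,  0.0006904 , -0.00136143,  0.0014228 , -0.00012908,
        0.00054718]), 'effort': array([-2.84792790e-01, -4.20368743e+01, -1.72553605e+01, -1.42913056e-02,
       -2.16769902e-01, -8.74843136e-05]), 'position': array([ 505.26885465, -179.40105672,   61.88073571]), 'eef_rot': array([ 0.93299837,  1.35740941, -0.93412266]), 'wrist_force': array([-0.10055006, -0.16011976,  7.59333466]), 'torque': array([ 0.07453877,  0.20986448, -0.01674106]), 'finger_gap': 0.45307707769776745}
```

```bash
python3 -m pendant '[[[-1,0,0],[0,0,0],1],[[-2,0,0],[0,0,0],1],[[-6,0,0],[0,0,0],1],[[-11,0,0],[0,0,0],1],[[-11,0,0],[0,0,0],1],[[-11,0,0],[0,0,0],1]]'; cat > st.py <<'E'
from h import *
import sys
o=robot.observe();R=Ro.from_rotvec(o['eef_rot']).as_matrix()
print('t',o['time'],'p',o['position'].round(1),'F',o['wrist_force'].round(1),'gap',round(o['finger_gap'],3),'tool z ang+pi',round(np.arctan2(-R[1,2],-R[0,2]),4),'x',R[:,0].round(3))
ox,oy,a=np.load('clamp.npy');u=np.array([np.cos(a),np.sin(a)]);n=np.array([-u[1],u[0]])
q=o['position'][:2]-[ox,oy];print('TCP in clamp',(q@u).round(1),(q@n).round(1))
if len(sys.argv)>4:
    x,y,z=map(float,sys.argv[1:4]);g=np.r_[np.array([ox,oy])+u*x+n*y,z]
    print('goal',g.round(1),'tool cm',(R.T@(g-o['position'])/10).round(2))
E
python3 st.py; python3 snap.py 4
```

```text
time: 4.2
position: [505.1, -179.2, 173.1]
eef_rot: [0.933, 1.355, -0.934]
wrist_force: [-1.2, -0.6, -1.9]
finger_gap: 0.446
t 4.2 p [ 505.1 -179.2  173.1] F [-1.2 -0.6 -1.9] gap 0.446 tool z ang+pi 1.9388 x [ 0.004 -0.004 -1.   ]
TCP in clamp -241.1 171.7
4.2 [ 505.1 -179.2  173.1] [ 0.933  1.355 -0.934] [-1.2 -0.6 -1.9]
```

View pics/w4.png

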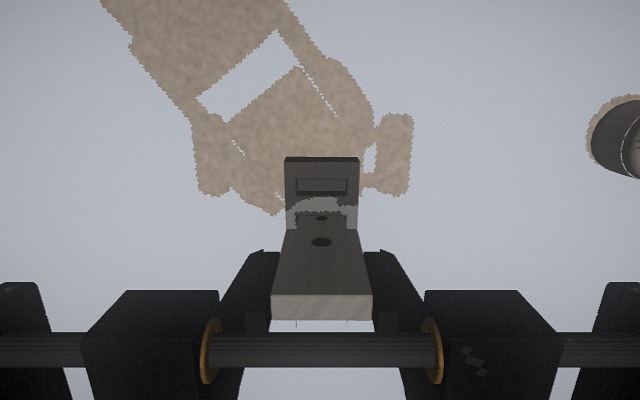

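The spacer is gripped upright (front face at rows 230-295, top 295-320) and the first pocket is empty. I'll measure its pose in the hand.

```bash
cat > held.py <<'E'
from h import *
import pickle,sys
o,p,d=pickle.load(open(f'pics/w{sys.argv[1]}.pkl','rb'))
v,u=np.mgrid[0:400,0:640];c=robot.camera_params('wrist');T=np.array(c['T_tool_cam'])
Q=np.stack([(u-c['cx'])/c['fx']*d,(v-c['cy'])/c['fy']*d,d],-1)@T[:3,:3].T+T[:3,3]
f=Q[236:290,295:350].reshape(-1,3)
A=np.c_[f[:,:2],np.ones(len(f))];k=np.linalg.lstsq(A,f[:,2],rcond=None)[0]
print('front face tool z = a*x+b*y+c (tilt,yaw,off)',k.round(4),'x range',f[:,0].min(),f[:,0].max())
t=Q[298:318,285:360].reshape(-1,3);print('top tool x',np.median(t[:,0]),'z ',np.percentile(t[:,2],[2,98]))
R=Ro.from_rotvec(o['eef_rot']).as_matrix()
print('spacer top z',o['position'][2]+(R@np.median(t,0))[2])
E
python3 held.py 4; python3 st.py -10 0 173 x
```

```text
front face tool z = a*x+b*y+c (tilt,yaw,off) [ 1.2810e-01  3.0000e-04 -9.3472e+00] x range -120.91233791203874 47.159137848706166
top tool x -7.964471287714744 z  [-5.4534889   3.58430849]
spacer top z 181.01656422481477
t 4.25 p [ 504.7 -178.9  171.7] F [ 0.4 -0.1 -0.4] gap 0.451 tool z ang+pi 1.9387 x [ 0.002 -0.002 -1.   ]
TCP in clamp -240.6 172.0
goal [579.9  98.8 173. ] tool cm [ -0.18  17.01 -23.2 ]
```

```bash
sed -i 's/^A=/f=f[(f[:,0]>-2)\&(f[:,0]<50)]\nfor _ in range(3):\n  A_=np.c_[f[:,:2],np.ones(len(f))];r=f[:,2]-A_@np.linalg.lstsq(A_,f[:,2],rcond=None)[0];f=f[abs(r)<2*r.std()+.3]\nA=/' held.py; python3 held.py 4
```

```text
front face tool z = a*x+b*y+c (tilt,yaw,off) [-6.7000e-03  1.0000e-04 -6.6843e+00] x range -1.9988391948692907 46.529175453141534
top tool x -7.964471287714744 z  [-5.4534889   3.58430849]
spacer top z 181.01656422481477
```

```bash
python3 -m pendant '[[[-0.2,17.0,-23.1],[-0.008,0,0],1],[[-0.2,17.0,-23.1],[-0.008,0,0],1],[[-0.2,17.0,-23.1],[-0.008,0,0],1],[[-0.2,17.0,-23.1],[-0.008,0,0],1],[[-0.2,17.0,-23.1],[-0.008,0,0],1],[[-0.2,17.0,-23.1],[-0.008,0,0],1],[[-0.2,17.0,-23.1],[-0.008,0,0],1],[[-0.2,17.0,-23.1],[-0.008,0,0],1]]'; python3 snap.py 5; python3 st.py -10.7 0 75 x; python3 held.py 5
```

```text
time: 5.05
position: [579.6, 98.1, 171.7]
eef_rot: [0.925, 1.364, -0.929]
wrist_force: [0.5, 0.1, -0.8]
finger_gap: 0.451
5.05 [579.6  98.1 171.7] [ 0.925  1.364 -0.929] [ 0.5  0.1 -0.8]
t 5.1 p [579.7  97.3 172.1] F [ 0.5 -0.  -0.3] gap 0.446 tool z ang+pi 1.9467 x [-0.    -0.003 -1.   ]
TCP in clamp -11.3 0.8
goal [580.2  98.1  75. ] tool cm [ 9.71  0.09 -0.08]
front face tool z = a*x+b*y+c (tilt,yaw,off) [-6.8000e-03  3.0000e-04 -6.6766e+00] x range -1.983895582371332 46.57498085985712
top tool x -7.940483169854424 z  [-5.51303538  3.68361603]
spacer top z 179.64427854744446
```

View pics/w5.png

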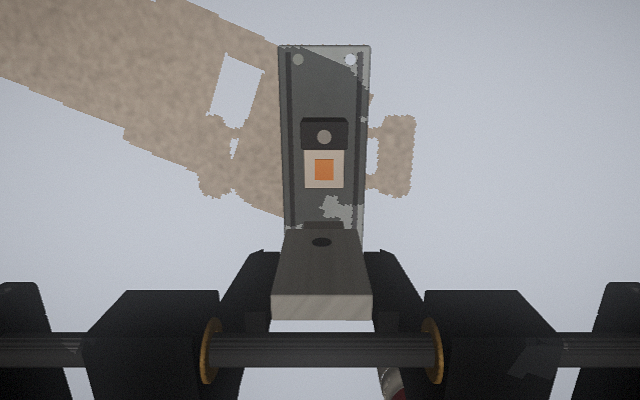

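The held spacer's front face is at rows 228-295. Beyond it are the block top (rows 150-188) and the stop (118-150), all centred near column 322. I'll re-measure the block face from here.

```bash
python3 - <<'E'
from h import *
import pickle
o,p,d=pickle.load(open('pics/w5.pkl','rb'));P=pose('wrist',o);X=depthpts(P,d)
ox,oy,a=np.load('clamp.npy');u=np.array([np.cos(a),np.sin(a)]);n=np.array([-u[1],u[0]])
for v in range(184,192): print(v,p[v,324].tolist(),X[v,324].round(1))
for uv in ([324,188],[324,149.5]): 
    q=plane(P,[uv],43)[0,:2]-[ox,oy];print((q@u).round(1),(q@n).round(1))
for uv in ([304.5,170],[344.5,170]): 
    q=plane(P,[uv],43)[0,:2]-[ox,oy];print((q@u).round(1),(q@n).round(1))
E
```

```text
184 [144, 156, 168] [576.2 108.9  42.8]
185 [137, 150, 164] [576.4 108.2  43.2]
186 [141, 154, 167] [576.7 107.4  43. ]
187 [150, 164, 177] [577.  106.8  43.2]
188 [66, 68, 73] [580.5  98.4  16. ]
189 [76, 76, 77] [581.   97.1  14.2]
190 [78, 80, 81] [581.3  96.5  14.9]
191 [77, 78, 80] [581.7  95.4  14.1]
-2.3 -0.2
27.1 -0.1
11.7 14.4
11.7 -15.4
```

```bash
python3 -m pendant '[[[4,0.08,0],[0,0,0],1],[[7,0.08,0],[0,0,0],1],[[9.2,0.08,0],[0,0,0],1],[[9.6,0.08,0],[0,0,0],1],[[9.7,0.08,0],[0,0,0],1]]'; python3 st.py -11.7 0 71 x; python3 snap.py 6
```

```text
time: 5.6
position: [580.3, 96.3, 75.0]
eef_rot: [0.927, 1.363, -0.931]
wrist_force: [0.9, 0.9, -0.5]
finger_gap: 0.452
t 5.6 p [580.3  96.3  75. ] F [ 0.9  0.9 -0.5] gap 0.452 tool z ang+pi 1.9452 x [-0.001 -0.003 -1.   ]
TCP in clamp -12.4 0.5
goal [580.6  97.2  71. ] tool cm [ 0.4   0.05 -0.08]
5.6 [580.3  96.3  75. ] [ 0.927  1.363 -0.931] [ 0.9  0.9 -0.5]
```

View pics/w6.png

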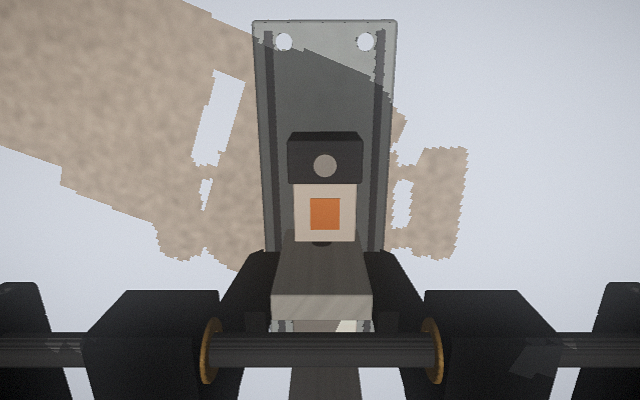

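Spacer behind block with clearance, aligned. Lowering the last 4 mm.

```bash
python3 -m pendant '[[[0.2,0.04,-0.07],[0,0,0],1],[[0.3,0.04,-0.07],[0,0,0],1],[[0.4,0.04,-0.07],[0,0,0],1],[[0.4,0.04,-0.07],[0,0,0],1],[[0.4,0.04,-0.07],[0,0,0],1]]'; python3 st.py
```

```text
time: 6.15
position: [580.9, 97.4, 71.8]
eef_rot: [0.927, 1.361, -0.93]
wrist_force: [-0.3, 1.0, -1.6]
finger_gap: 0.453
t 6.15 p [580.9  97.4  71.8] F [-0.3  1.  -1.6] gap 0.453 tool z ang+pi 1.9456 x [ 0.001 -0.003 -1.   ]
TCP in clamp -11.7 -0.3
```

```bash
python3 -m pendant '[[[0.1,0,0],[0,0,0],1],[[0.15,0,0],[0,0,0],1],[[0.15,0,0],[0,0,0],1]]'; python3 st.py
```

```text
time: 6.45
position: [581.0, 97.4, 70.9]
eef_rot: [0.927, 1.361, -0.93]
wrist_force: [-2.3, -0.7, 4.6]
finger_gap: 0.45
t 6.45 p [581.   97.4  70.9] F [-2.3 -0.7  4.6] gap 0.45 tool z ang+pi 1.9458 x [ 0.001 -0.003 -1.   ]
TCP in clamp -11.7 -0.5
```

```bash
python3 -m pendant '[[[0,0,0],[0,0,0],0],[[0,0,0],[0,0,0],-0.2],[[0,0,0],[0,0,0],-0.4],[[-0.5,0,0],[0,0,0],-0.4],[[-5,0,0],[0,0,0],-0.4],[[-10,0,0],[0,0,0],-0.4],[[-12,0,0],[0,0,0],-0.4],[[-12,0,0],[0,0,0],-0.4]]'; python3 snap.py 7
```

```text
time: 7.25
position: [582.0, 97.7, 194.5]
eef_rot: [0.929, 1.355, -0.926]
wrist_force: [-0.3, -0.0, -0.4]
finger_gap: 0.699
7.25 [582.   97.7 194.5] [ 0.929  1.355 -0.926] [-0.3 -0.  -0.4]
```

View pics/w7.png

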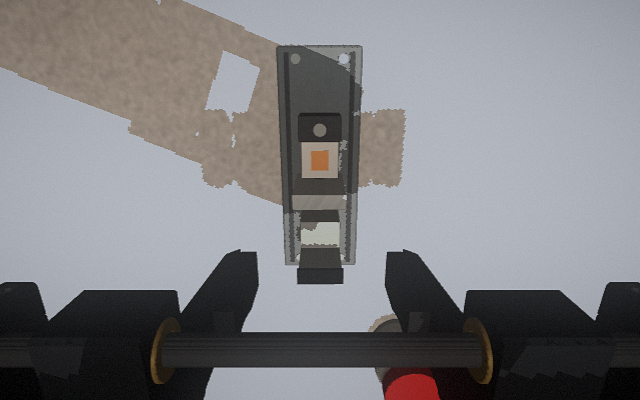

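```bash
cat > onbed.py <<'E'
from h import *
import pickle,sys
o,p,d=pickle.load(open(f'pics/w{sys.argv[1]}.pkl','rb'));P=pose('wrist',o);X=depthpts(P,d)
ox,oy,a=np.load('clamp.npy');u=np.array([np.cos(a),np.sin(a)]);n=np.array([-u[1],u[0]])
q=X[...,:2]-[ox,oy];cx,cy,z=q@u,q@n,X[...,2]
def rect(nm,m):
    Q=np.c_[cx[m],cy[m]].astype(np.float32)
    if len(Q)<30: print(nm,'none');return
    r=cv2.minAreaRect(Q);print(nm,len(Q),'z',np.median(z[m]).round(1),'c',np.round(r[0],1),'size',np.round(r[1],1),'ang',round(r[2],2))
k=lambda m:cv2.morphologyEx(m.astype(np.uint8),cv2.MORPH_OPEN,np.ones((3,3)))>0
b=(cx>-60)&(cx<60)&(abs(cy)<30)&(d>0)
m=k(b&(z>72)&(z<86)); nn,l,st,_=cv2.connectedComponentsWithStats(m.astype(np.uint8))
for i in range(1,nn):
    if st[i,4]>60: rect('tall',l==i)
rect('block',k(b&(z>40)&(z<45.5)&(cx<27)&(cx>-3)))
E
python3 onbed.py 7;python3 st.py
```

```text
tall 979 z 78.7 c [-10.5   0.6] size [12.5 39.9] ang 0.58
block 1295 z 43.0 c [12.5 -0. ] size [29.  29.8] ang 0.85
t 7.3 p [581.1  97.7 191.9] F [ 0.2  0.4 -0.5] gap 0.701 tool z ang+pi 1.9458 x [ 0.003 -0.003 -1.   ]
TCP in clamp -11.4 -0.7
```

The first spacer stands at clamp (-10.5, 0.6), top at z 78.7, square to within 0.6°. In the image it is the light strip at rows 195-209, between block and jaw. On to the second spacer.

```bash
python3 - <<'E'
from h import *
o=robot.observe();R=Ro.from_rotvec(o['eef_rot']).as_matrix();print((R.T@(np.array([515.7,-208.3,135])-o['position'])/10).round(2))
E
```

```text
[  5.75 -17.31  26.06]
```

```bash
python3 -m pendant '[[[0,-17.3,26.1],[0.008,0,0],-0.4],[[0,-17.3,26.1],[0.008,0,0],-0.4],[[0,-17.3,26.1],[0.008,0,0],-0.4],[[0,-17.3,26.1],[0.008,0,0],-0.4],[[0,-17.3,26.1],[0.008,0,0],-0.4],[[0,-17.3,26.1],[0.008,0,0],-0.4],[[2.5,-17.3,26.1],[0.008,0,0],-0.4],[[5.7,-17.3,26.1],[0.008,0,0],-0.4]]';python3 snap.py 8; python3 rack.py 8;python3 - <<'E'
from h import *
o=robot.observe();R=Ro.from_rotvec(o['eef_rot']).as_matrix();print((R.T@(np.array([515.7,-208.3,62])-o['position'])/10).round(2),o['position'])
E
```

```text
time: 8.1
position: [515.1, -211.0, 134.0]
eef_rot: [0.936, 1.355, -0.937]
wrist_force: [0.8, 0.5, -0.2]
finger_gap: 0.703
8.1 [ 515.1 -211.   134. ] [ 0.936  1.355 -0.937] [ 0.8  0.5 -0.2]
[ 292  217   68   22 1466] z 69.7 c [ 515.8 -208.2] size [39.9 12.7] long ang 0.369 +90 1.94
[ 293  264   65   22 1348] z 69.7 c [ 527.2 -238.5] size [39.8 13.7] long ang 0.368 +90 1.939
[295 307  62  13 740] z 69.3 c [ 537.5 -264.9] size [39.9  7. ] long ang 0.355 +90 1.926
[6.61 0.28 0.11] [ 513.04579954 -208.42780686  128.12179582]
```

View pics/w8.png

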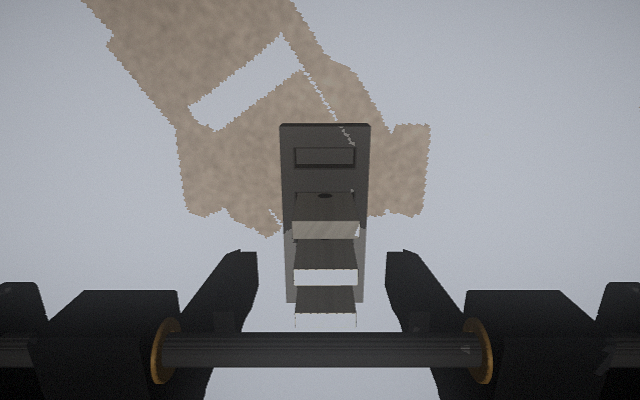

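The first pocket is empty and the second spacer (top at rows 219-238) sits between the fingers at (515.8,-208.2). Grasping it.

```bash
python3 -m pendant '[[[3,0.27,0.11],[0,0,0],-0.4],[[6,0.27,0.11],[0,0,0],-0.4],[[6.6,0.27,0.11],[0,0,0],-0.4],[[6.6,0.27,0.11],[0,0,0],-0.4],[[6.6,0.27,0.11],[0,0,0],1],[[6.6,0.27,0.11],[0,0,0],1],[[6.6,0.27,0.11],[0,0,0],1],[[6.6,0.27,0.11],[0,0,0],1]]'; python3 st.py
```

```text
time: 8.95
position: [516.1, -208.5, 63.2]
eef_rot: [0.937, 1.364, -0.937]
wrist_force: [-0.5, 1.5, 6.4]
finger_gap: 0.449
t 8.95 p [ 516.1 -208.5   63.2] F [-0.5  1.5  6.4] gap 0.449 tool z ang+pi 1.9354 x [-0.003  0.002 -1.   ]
TCP in clamp -272.4 172.2
```

```bash
python3 -m pendant '[[[-1,0,0],[0,0,0],1],[[-2,0,0],[0,0,0],1],[[-6,0,0],[0,0,0],1],[[-11,0,0],[0,0,0],1],[[-11,0,0],[0,0,0],1],[[-11,0,0],[0,0,0],1]]'; python3 snap.py 9; python3 held.py 9; python3 st.py -28.5 0 173 x
```

```text
time: 9.55
position: [516.6, -208.8, 174.4]
eef_rot: [0.936, 1.361, -0.937]
wrist_force: [0.2, -0.6, -1.8]
finger_gap: 0.452
9.55 [ 516.6 -208.8  174.4] [ 0.936  1.361 -0.937] [ 0.2 -0.6 -1.8]
front face tool z = a*x+b*y+c (tilt,yaw,off) [ 7.0000e-04 -2.0000e-04 -5.8397e+00] x range -1.9920160269940794 48.733207898088565
top tool x -6.63453111515112 z  [-4.62556681  4.64934324]
spacer top z 181.06065871213772
t 9.6 p [ 516.1 -208.5  173. ] F [ 0.4 -0.3 -1.8] gap 0.451 tool z ang+pi 1.9354 x [-0.004  0.002 -1.   ]
TCP in clamp -272.4 172.2
goal [586.7  81.6 173. ] tool cm [  0.03  16.94 -24.58]
```

```bash
python3 -m pendant '[[[0,16.9,-24.6],[-0.011,0,0],1],[[0,16.9,-24.6],[-0.011,0,0],1],[[0,16.9,-24.6],[-0.011,0,0],1],[[0,16.9,-24.6],[-0.011,0,0],1],[[0,16.9,-24.6],[-0.011,0,0],1],[[0,16.9,-24.6],[-0.011,0,0],1],[[0,16.9,-24.6],[-0.011,0,0],1],[[0,16.9,-24.6],[-0.011,0,0],1]]'; python3 st.py -28.3 0.3 77 x
```

```text
time: 10.4
position: [585.6, 82.2, 171.7]
eef_rot: [0.926, 1.371, -0.93]
wrist_force: [-0.9, -0.8, -1.0]
finger_gap: 0.45
t 10.4 p [585.6  82.2 171.7] F [-0.9 -0.8 -1. ] gap 0.45 tool z ang+pi 1.9482 x [-0.007  0.002 -1.   ]
TCP in clamp -27.5 0.8
goal [586.4  81.6  77. ] tool cm [9.47 0.1  0.12]
```

```bash
python3 -m pendant '[[[4,0.08,0.1],[0,0,0],1],[[7,0.08,0.1],[0,0,0],1],[[9,0.08,0.1],[0,0,0],1],[[9.4,0.08,0.1],[0,0,0],1],[[9.5,0.08,0.1],[0,0,0],1]]'; python3 st.py -28.3 0.3 71 x; python3 snap.py 10; python3 held.py 10
```

```text
time: 10.9
position: [585.9, 80.6, 76.5]
eef_rot: [0.926, 1.372, -0.931]
wrist_force: [0.0, 0.2, -0.4]
finger_gap: 0.449
t 10.9 p [585.9  80.6  76.5] F [ 0.   0.2 -0.4] gap 0.449 tool z ang+pi 1.9468 x [-0.008  0.002 -1.   ]
TCP in clamp -29.1 1.1
goal [586.4  81.6  71. ] tool cm [ 0.55  0.08 -0.08]
10.9 [585.9  80.6  76.5] [ 0.926  1.372 -0.931] [ 0.   0.2 -0.4]
front face tool z = a*x+b*y+c (tilt,yaw,off) [ 4.57700e-01  8.30000e-03 -1.59383e+01] x range -1.999882596129396 9.687808428499977
top tool x -6.602957379058928 z  [-4.59087616  4.70285979]
spacer top z 83.08221614714334
```

View pics/w10.png

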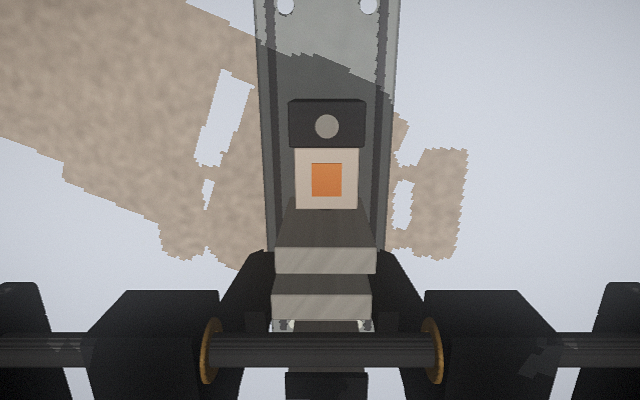

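The second spacer (top at rows 295-320) hangs just behind the first (249-273) with a clear gap and squarely aligned. Lowering it.

```bash
python3 -m pendant '[[[0.2,0.06,-0.05],[0,0,0],1],[[0.35,0.06,-0.05],[0,0,0],1],[[0.45,0.06,-0.05],[0,0,0],1],[[0.5,0.06,-0.05],[0,0,0],1],[[0.5,0.06,-0.05],[0,0,0],1]]'; python3 st.py
```

```text
time: 11.45
position: [586.7, 81.6, 72.3]
eef_rot: [0.927, 1.37, -0.93]
wrist_force: [-0.9, 0.0, -0.9]
finger_gap: 0.446
t 11.45 p [586.7  81.6  72.3] F [-0.9  0.  -0.9] gap 0.446 tool z ang+pi 1.9472 x [-0.006  0.002 -1.   ]
TCP in clamp -28.5 0.0
```

```bash
python3 -m pendant '[[[0.1,0,0],[0,0,0],1],[[0.1,0,0],[0,0,0],1]]'; python3 st.py
```

```text
time: 11.65
position: [586.8, 81.6, 72.2]
eef_rot: [0.926, 1.37, -0.93]
wrist_force: [-3.7, -1.2, 7.4]
finger_gap: 0.451
t 11.65 p [586.8  81.6  72.2] F [-3.7 -1.2  7.4] gap 0.451 tool z ang+pi 1.9474 x [-0.006  0.001 -1.   ]
TCP in clamp -28.5 -0.0
```

Contact with the bed at 7.4 N. Releasing and rising.

```bash
python3 -m pendant '[[[0,0,0],[0,0,0],0],[[0,0,0],[0,0,0],-0.2],[[0,0,0],[0,0,0],-0.4],[[-0.5,0,0],[0,0,0],-0.4],[[-5,0,0],[0,0,0],-0.4],[[-10,0,0],[0,0,0],-0.4],[[-12,0,0],[0,0,0],-0.4],[[-12,0,0],[0,0,0],-0.4]]'; python3 snap.py 11; python3 onbed.py 11;python3 st.py -88 0 192 x
```

```text
time: 12.45
position: [588.6, 81.4, 195.8]
eef_rot: [0.928, 1.364, -0.926]
wrist_force: [0.3, 0.7, -0.4]
finger_gap: 0.705
12.45 [588.6  81.4 195.8] [ 0.928  1.364 -0.926] [ 0.3  0.7 -0.4]
tall 972 z 78.7 c [-10.3   0.6] size [11.8 39.8] ang 0.16
tall 936 z 78.7 c [-28.    1.3] size [12.2 39.5] ang 0.31
block 1395 z 43.0 c [12.2  0. ] size [29. 30.] ang 0.42
t 12.5 p [587.8  81.4 193.2] F [-0.7 -0.1 -1.5] gap 0.697 tool z ang+pi 1.9474 x [-0.004  0.001 -1.   ]
TCP in clamp -29.0 -0.9
goal [608.6  26.2 192. ] tool cm [ 0.11 -0.09  5.9 ]
```

View pics/w11.png

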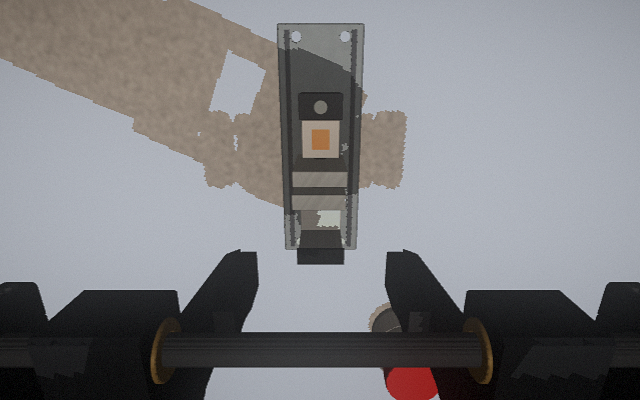

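Both spacers stand square: (-10.3, 0.6) and (-28.0, 1.3), tops at z 78.7, at image rows 172-187 and 195-210. Next, fingers shut, I go behind the push plate and down.

```bash
python3 -m pendant '[[[0,-0.1,7.6],[0,0,0],1],[[0,-0.1,7.6],[0,0,0],1],[[0,-0.1,7.6],[0,0,0],1],[[0,-0.1,7.6],[0,0,0],1],[[0,-0.1,7.6],[0,0,0],1]]'; python3 st.py -105 0 83 x; python3 snap.py 12
```

```text
time: 13.0
position: [614.2, 11.4, 192.1]
eef_rot: [0.926, 1.37, -0.929]
wrist_force: [-0.6, 0.9, -0.4]
finger_gap: 0.272
t 13.0 p [614.2  11.4 192.1] F [-0.6  0.9 -0.4] gap 0.272 tool z ang+pi 1.9484 x [-0.005  0.002 -1.   ]
TCP in clamp -103.8 0.2
goal [614.8  10.4  83. ] tool cm [10.91  0.07  0.16]
13.0 [614.2  11.4 192.1] [ 0.926  1.37  -0.929] [-0.6  0.9 -0.4]
```

View pics/w12.png

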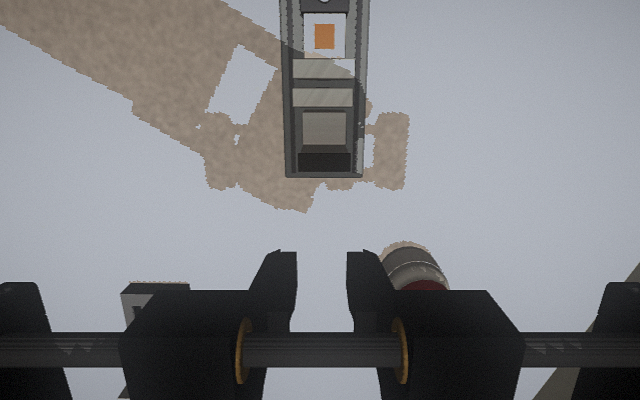

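The jar (cap near (413,285)) is well off the path: about 75 mm sideways and 94 mm behind the TCP, and its top is below the gripper body. Descending behind the plate.

```bash
python3 -m pendant '[[[4,0.07,0.2],[0,0,0],1],[[8,0.07,0.2],[0,0,0],1],[[10.5,0.07,0.2],[0,0,0],1],[[10.9,0.07,0.2],[0,0,0],1],[[10.9,0.07,0.2],[0,0,0],1],[[10.9,0.07,0.2],[0,0,0],1]]'; python3 st.py -86 0 83 x; python3 snap.py 13
```

```text
time: 13.65
position: [615.9, 10.3, 85.2]
eef_rot: [0.926, 1.367, -0.927]
wrist_force: [-0.4, -0.3, -0.1]
finger_gap: 0.001
t 13.65 p [615.9  10.3  85.2] F [-0.4 -0.3 -0.1] gap 0.001 tool z ang+pi 1.9492 x [-0.002  0.001 -1.   ]
TCP in clamp -105.5 -1.0
goal [607.9  28.1  83. ] tool cm [ 0.22 -0.09 -1.95]
13.65 [615.9  10.3  85.2] [ 0.926  1.367 -0.927] [-0.4 -0.3 -0.1]
```

View pics/w13.png

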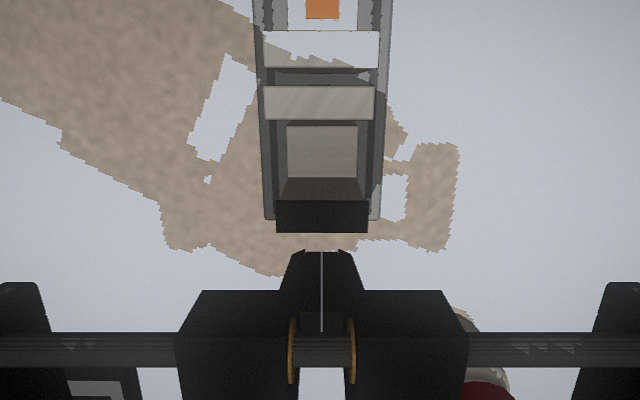

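The closed fingertips (rows 250-330, column 321) sit centred behind the push plate (top at rows 200-233). Pushing gradually along tool -z.

```bash
python3 -m pendant '[[[0.2,-0.05,-0.8],[0,0,0],1],[[0.2,-0.05,-1.5],[0,0,0],1],[[0.2,-0.1,-1.8],[0,0,0],1],[[0.2,-0.1,-2.1],[0,0,0],1],[[0.2,-0.1,-2.4],[0,0,0],1]]'; python3 st.py; python3 -m pendant '[[[0,0,-0.2],[0,0,0],1],[[0,0,-0.4],[0,0,0],1]]'; python3 st.py
```

```text
time: 14.2
position: [606.3, 32.1, 83.7]
eef_rot: [0.926, 1.366, -0.926]
wrist_force: [0.4, -1.6, 2.3]
finger_gap: 0.002
t 14.2 p [606.3  32.1  83.7] F [ 0.4 -1.6  2.3] gap 0.002 tool z ang+pi 1.9491 x [-0.001  0.001 -1.   ]
TCP in clamp -81.7 -0.1
time: 14.4
position: [604.9, 35.7, 83.7]
eef_rot: [0.926, 1.365, -0.927]
wrist_force: [1.3, -3.5, 0.5]
finger_gap: 0.006
t 14.4 p [604.9  35.7  83.7] F [ 1.3 -3.5  0.5] gap 0.006 tool z ang+pi 1.949 x [-0.001  0.    -1.   ]
TCP in clamp -77.9 -0.1
```

```bash
python3 -m pendant '[[[0,0,-0.15],[0,0,0],1],[[0,0,-0.3],[0,0,0],1],[[0,0,-0.4],[0,0,0],1]]'; python3 st.py; python3 snap.py 14; python3 onbed.py 14
```

```text
time: 14.7
position: [603.5, 39.2, 83.7]
eef_rot: [0.926, 1.365, -0.927]
wrist_force: [0.2, -3.7, 0.7]
finger_gap: 0.004
t 14.7 p [603.5  39.2  83.7] F [ 0.2 -3.7  0.7] gap 0.004 tool z ang+pi 1.9489 x [-0. -0. -1.]
TCP in clamp -74.0 -0.1
14.7 [603.5  39.2  83.7] [ 0.926  1.365 -0.927] [ 0.2 -3.7  0.7]
tall 7024 z 78.8 c [-15.6   0.9] size [40.9 24.5] ang 89.95
tall 2365 z 82.1 c [-55.7  -0. ] size [ 8.4 36.1] ang 0.01
block 4756 z 43.1 c [12.2 -0.1] size [29.5 30.2] ang 0.13
```

View pics/w14.png

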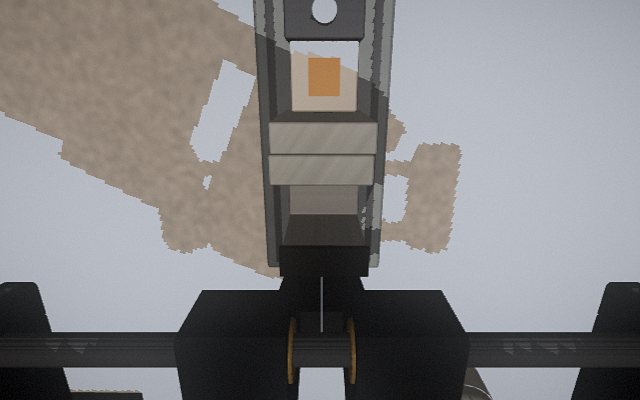

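The spacers are now face to face (rows 122-153 and 153-185), about 1-2 mm short of the block (edge at row 110). Continuing.

```bash
python3 -m pendant '[[[0,0,-0.1],[0,0,0],1],[[0,0,-0.15],[0,0,0],1],[[0,0,-0.15],[0,0,0],1]]'; python3 st.py; python3 -m pendant '[[[0,0,-0.1],[0,0,0],1],[[0,0,-0.1],[0,0,0],1]]'; python3 st.py
```

```text
time: 15.05
position: [603.1, 40.2, 83.8]
eef_rot: [0.926, 1.364, -0.927]
wrist_force: [2.3, -7.2, -1.1]
finger_gap: 0.005
t 15.05 p [603.1  40.2  83.8] F [ 2.3 -7.2 -1.1] gap 0.005 tool z ang+pi 1.9489 x [ 0.    -0.001 -1.   ]
TCP in clamp -72.9 -0.1
time: 15.25
position: [603.1, 40.3, 83.8]
eef_rot: [0.925, 1.362, -0.927]
wrist_force: [3.3, -8.9, -1.2]
finger_gap: 0.004
t 15.25 p [603.1  40.3  83.8] F [ 3.3 -8.9 -1.2] gap 0.004 tool z ang+pi 1.9487 x [ 0.001 -0.002 -1.   ]
TCP in clamp -72.9 -0.1
```

```bash
python3 -m pendant '[[[0,0,-0.15],[0,0,0],1],[[0,0,-0.2],[0,0,0],1],[[0,0,-0.2],[0,0,0],1],[[0,0,-0.2],[0,0,0],1]]'; python3 st.py; python3 snap.py 15; python3 onbed.py 15
```

```text
time: 15.65
position: [603.1, 40.4, 83.8]
eef_rot: [0.924, 1.359, -0.928]
wrist_force: [5.3, -12.5, -2.5]
finger_gap: 0.005
t 15.65 p [603.1  40.4  83.8] F [  5.3 -12.5  -2.5] gap 0.005 tool z ang+pi 1.9483 x [ 0.003 -0.005 -1.   ]
TCP in clamp -72.8 -0.1
15.65 [603.1  40.4  83.8] [ 0.924  1.359 -0.928] [  5.3 -12.5  -2.5]
tall 6947 z 78.8 c [-14.4   0.8] size [40.7 24.2] ang 89.94
tall 2601 z 82.0 c [-55.2  -0.1] size [ 9.5 36.1] ang 0.18
block 4731 z 43.0 c [12.2 -0. ] size [29.5 30.1] ang 0.03
```

View pics/w15.png

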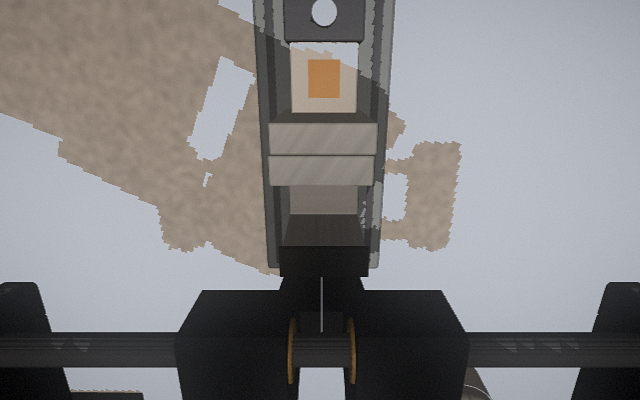

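```bash
python3 - <<'E'
from h import *
for i in range(4):
    p,d=robot.grab_frame('scene' if i<3 else 'top')
    o=robot.observe();print(o['time'],o['wrist_force'].round(1),o['position'].round(1))
    if i==2: cv2.imwrite('pics/scene_end.png',cv2.resize(p[180:320,180:520],None,fx=2.3,fy=2.3))
E
```

```text
15.75 [  5.5 -12.4  -3.2] [603.   40.4  83.8]
15.8 [  5.6 -12.4  -1.6] [603.   40.4  83.8]
15.85 [  4.  -13.   -2.3] [603.1  40.4  83.8]
15.9 [  4.2 -12.4  -3.2] [603.   40.4  83.8]
```

View pics/scene_end.png

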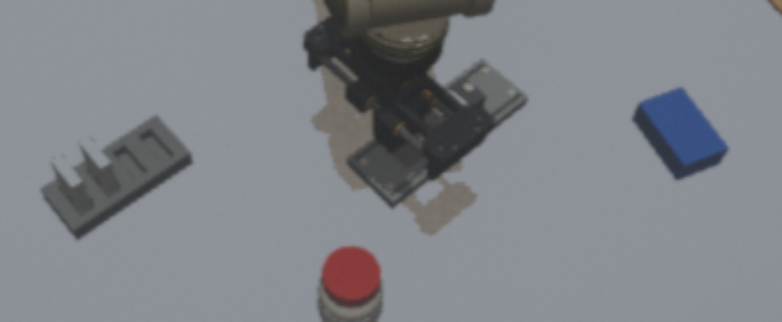

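The scene view shows two spacers still in the rack (around (70,175) and (100,160)), with the jar and the box in place. The push holds steady at about 13.5 N, so I'm handing in.

```bash
python3 -c "
from cell import robot
print(robot.sign_off())"
```

```text
the job is handed in; nothing more can be done
None
```

I handed the job in at about 16 s of the 67 s allowed, with the jaw still being pushed and the stack tight. The sign-off reports no verdict, so the checks below are mine.

- **Gap:** it measured about 38 mm, so it needed two spacers. I stood the two plates nearest the clamp side by side in the gap and pushed the jaw from behind with the fingers shut.
- **Tightness:** the force rose from about 4 N to 13.5 N with no further movement, and stayed there over four more readings. By calculation the jaw is in about 13.5 mm of its 18 mm, so it is not at its end stop.
- **Stack:** both spacer tops are at z 78.8 mm (79 expected). They are about 1 mm off the centre line and square to within 0.2°. The front spacer meets the block face at clamp x = -2.3 mm.
- **Block:** it is square and still on the centre line. Its contact with the stop was not measured directly.
- **Rest of the scene:** the other two spacers are still in the rack. The jar and the slide box looked unmoved in the last scene picture. The label roll was outside that crop, and the arm never went near it at low height.

None of these checks failed or disagreed.

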